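# Weigh down the lap plate and tuck the joint strip under it

### The arm

A 6-joint arm with a two-finger parallel gripper is mounted at the origin on the work surface. World frame = base frame: x ahead of the robot, y to its left, z up, the work surface at z = 0. Lengths are in m, angles in rad, forces in N, time in s.
With the tool pointing down it reaches from about 0.225 to 0.875 m from the base axis. Payload 3.4 kg.
Tool frame: the origin (TCP) lies at the very end of the fingers, on their centre line; the grasp point (between the pads) lies 19 mm behind it; z points along the fingers, x is the direction in which the jaws open and shut, and the axes are right-handed (so a half turn about z gives the same grasp; the last joint's range is limited). The gripper opens to 85 mm and grips with 20 to 120 N. Pads are 22 mm wide; open, the fingers measure 114 mm over their backs; the gripper's body (76 mm by 85 mm) begins 54 mm behind the grasp point. The pads swing forward as they close: fully open they stand 13 mm farther back than shut.
Start: joints at [1.157, 0.276, 1.505, -0, 1.361, -0.121], TCP at [0.166, 0.551, 0.231] pointing down, gripper open.
Joint ranges: [-2.89, 2.89], [-0.75, 2.08], [0.22, 2.7], [-1.18, 4.32], [0.11, 2.71], [-2.7, 2.7]. Speed limits (rad/s): [2.57, 2.57, 3.14, 3.14, 3.14, 3.14].

### API

Orientations are given as a unit quaternion [w, x, y, z].
In Python, from rig import manip gives the robot as it stands.
- The arm moves only by the tool carry_out, never from a script. Its argument "series" is a list of rows, each a list of 2 entries, a list of its own where there are three numbers: the shift along the tool's x, y, z in mm, then the turn about the tool's z in degrees. A call has 1 to 10 rows; each row shifts and turns the pose as measured when the row begins, along the tool's axes as they then stand; what a row does not reach is not made up. A row lasts 1/12 s, in which the tool goes at most 41.7 mm and 7.16 degrees, less where a joint would pass 70% of its speed; a pose out of reach is approached as far as the arm can. A call is refused whole if a number of a shift passes 41.7 or a number of a turn 7.16, either way. A call with a gripper value outside its range is refused whole. "fingers" is the finger opening in mm, from 0 to 85.4, set as the call begins (left out, the last holds). The fingers move at their own pace and stop on an object; "squeeze" is the grip in N (left out, the last holds). Time passes only in rows, so rows that do not move let the fingers close. It gives the time, the measured TCP pose, the force and the opening at its end, in the units of the state.
- manip.get_state(): the state, without advancing time (a new reading comes with each control period).
- manip.get_image(name): name is "scene" or "side" or "wrist"; returns a dict with "frame" (420x560x3 uint8, blue, green, red), "K" (3x3 intrinsics, pixels), "rvec" (rotation vector, rad) and "tvec" (3), from world to camera coordinates, as OpenCV has them; the wrist camera has in their place "mount" (4x4, takes a point from camera to tool coordinates, whose origin is the TCP and whose axes are the tool frame's). Camera axes: x right, y down, z forward; pixel columns grow to the right and rows downward; lengths in m; the calibration is good to about 2 mm. A picture is of the moment at which its call begins: read the wrist's pose just before it. There is no depth.
- manip.sign_off(): hands the job in, once; it reports no verdict.
The state is a dict: "clock": time; "qpos": joint angles; "qd": joint speeds; "effort": joint torques, N m; "position": TCP position; "ee_rot": TCP orientation; "contact_force": force on the tool from outside, world axes, zero at the start; "moment": the same for the moment, N m; "width": finger opening in m.
Only numpy, scipy, OpenCV 4.12 (cv2) and the standard library are available. Lean on these libraries where they do the work, as an engineer would, in place of code of your own. Each camera call takes 0.05 s, during which the arm holds its last target. There are 200 camera calls.

### The job

Stack the loose kit carton squarely on the carton that already stands on the grey lap plate, as ballast, and let go of it. Then take the blue joint strip (its black rib is the grip) and slide its front edge under the middle of the plate's free edge, up to the strip's white line and without lifting the plate, and finish while still holding it there, pressed flat and firmly but gently onto the white board. Leave the tube rack, the spray bottle and the test cassette alone, and do not shift the lower carton.

Things in the scene. Friction and masses are not known exactly. Their poses are not given: they have to be found in the camera images.
- board: Fixed white board 290 x 200 x 12 mm on the bench, carrying the grey lap plate. Origin on the bench surface (z = 0); +x points from the open front part of the board towards the plate, y along the plate's free edge, z up. The board spans x -140 to +150 mm, y -100 to +100 mm; its open front part, where the strip slides, is x -140 to -30 mm, its top at z = 12 mm.
- deck: The white slab of the board itself: same origin and axes as board.
- lap (a point): Point on the board's top (12 mm above the bench) straight below the middle of the plate's free edge; axes as board. +x leads under the plate. The plate's underside is 8 mm above this point, its top 12 mm above it (24 mm above the bench). Under the plate the slot is open for 50 mm in x and for the plate's whole width; behind that two side spacers stand at y = +-87 mm.
- plate (a joint): Angle (rad) of the grey lap plate, 160 mm (x) x 180 mm (y) x 4 mm, 0.3 kg, with a yellow line along its free edge, hinged along its far (+x) edge, 160 mm from the free edge. 0 = level on its seat, grows as the free edge lifts (0.025 rad = 4 mm at the edge). It has no spring and stays down by its weight and that of the cartons.
- strip: Blue joint strip lying on the bench: flat metal 80 mm (x) x 120 mm (y) x 4 mm thick, about 0.15 kg. Origin at the centre of its underside, +x towards its front edge (the edge to tuck), z up. Along its rear runs an upright black rib to grip: 14 mm thick (x) x 50 mm long (y), centred 20 mm behind the origin (x = -20 mm), reaching from the flat (z = 4 mm) up to z = 38 mm.
- strip_front (a point): Middle of the strip's front edge on its underside, 40 mm ahead (+x) of the strip's origin; axes as strip. A white line runs across the strip's top 22 mm behind this edge: tucked up to the line, the front edge is 22 mm past the plate's free edge. The strip lies flat on the board at z = 12 mm; pressing with about 8 N is right.
- carton: Loose closed kit carton, white with a green band, 56 mm (x) x 90 mm (y) x 45 mm high, 0.14 to 0.28 kg, standing on the bench. Origin at the centre of its underside, z up. Front and back are alike. The grip width is the 56 mm of x.
- carton_low: Same kind of carton, 56 x 90 x 45 mm, standing loose on the lap plate, its underside 24 mm and its top 69 mm above the bench, its near face at least 60 mm behind the plate's free edge. Origin at the centre of its underside, axes like the other carton.
- rack: Bystander: white tube rack 90 x 150 x 45 mm with clear tubes standing up to 77 mm. Origin at the centre of its underside.
- sprayer: Bystander: green spray bottle with a black trigger head, 68 mm in diameter, 181 mm tall. Origin at the centre of its underside.
- cassette: Bystander: small white test cassette 22 x 70 x 6 mm lying flat behind the board. Origin at the centre of its underside.
Not all that is in view belongs to the job. What is shaped like the carton_low but orange is not meant.

How it is judged:
On the way, in this order (a step that is already met when the one before it is completed fails the run):
1. the loose carton stands squarely on the lower one, released and at rest (horizontal distance between carton and carton_low below 0.012 m and angle between the x axis of carton and the x axis of carton_low, either way round below 0.14 rad and z of carton in the frame of carton_low between 0.041 and 0.049 m and angle between carton's own z axis and vertical below 0.06 rad and linear speed of carton below 0.02 m/s and contact force between carton and the arm below 0.1 N and contact force between carton and the fingers below 0.1 N), for 0.2 s.
2. the strip's front edge lies under the plate's free edge, the plate not lifted (x of strip_front in the frame of lap between 0.012 and 0.034 m and y of strip_front in the frame of lap between -0.02 and 0.02 m and z of strip_front in the frame of lap below 0.004 m and angle between the x axis of strip and the x axis of board, either way round below 0.1 rad and value of joint plate below 0.025 rad), for 0.2 s.
At the end, for the whole second after the job is handed in: Fingers still hold the strip, pressing it flat (0.03 rad, 2 mm) on the board with 4.5 to 40 N; its front edge 12 to 34 mm under the plate, within 20 mm of the middle, parallel to 0.1 rad; plate down (under 0.025 rad); carton free on the lower one, within 12 mm and 0.14 rad (all of step 1 and all of step 2 and z of strip_front in the frame of lap below 0.002 m and angle between the z axis of strip and the z axis of board, either way round below 0.03 rad and contact force between strip and deck between 4.5 and 40 N and contact force between the fingers and strip above 2 N and linear speed of strip below 0.02 m/s); the arm keeps its last pose, push and grip.
It fails at once if the lap plate is lifted (more than 0.04 rad, 6 mm at the edge) (value of joint plate above 0.04 rad).
It fails at once if the strip is rammed against the board (over 60 N) (contact force between strip and deck above 60 N).
It fails at once if the lower carton is shifted by more than 15 mm (distance of carton_low from where it was at the start of the episode above 0.015 m).
It fails at once if a bystander is shifted by more than 20 mm (distance of any of rack, sprayer, cassette from where it was at the start of the episode above 0.02 m).
It also fails if it takes over 56 s, if anything falls off the work surface, if the arm or the gripper's body presses on something with over 40 N, if the wrist force passes 120 N, or if a joint passes its speed limit or range.

## Working session

There is one attempt and no reset: what is moved stays moved. The work goes in short steps, Python scripts to look and compute and a tool call to move; the robot and the scene stay as the last step left them, time stands still between calls to the robot, and variables do not carry over. Pictures are saved under pics/ and viewed, about 8 in all and at most 12, crops included, and the job is handed in when it is done.

Besides the shell and the picture viewer there is one more tool, called after "Emit:" by a JSON object that holds its "api" and its "payload", one argument or row to a line. carry_out: Moves the arm, as the interface text tells. Its arguments: {"type":"object","properties":{"series":{"type":"array","items":{"type":"array"}},"fingers":{"type":"number"},"squeeze":{"type":"number"}},"required":["series"]}

```bash
mkdir -p pics; ls
cat > h.py <<'E'
import numpy as np, cv2
from rig import manip
def grab(n,path=None):
    s=manip.get_state(); d=manip.get_image(n)
    if path: cv2.imwrite('pics/'+path,d['frame'])
    return s,d
E
python3 - <<'E'
from h import *
s=manip.get_state(); print(s)
for n in ['scene','side','wrist']:
    _,d=grab(n,n+'0.png'); print(n,{k:np.round(v,4).tolist() for k,v in d.items() if k!='frame'})
    np.save(n+'.npy',{k:v for k,v in d.items() if k!='frame'},allow_pickle=True)
a=cv2.imread('pics/scene0.png')
E
```

```text
pics
{'clock': 0.0, 'qpos': array([ 1.15700116e+00,  2.76589253e-01,  1.50615385e+00,  3.27081907e-06,
        1.36071598e+00, -1.20997124e-01]), 'qd': array([ 1.04037937e-04,  1.08268889e-03, -4.89516791e-05,  3.19449449e-04,
       -1.70650328e-03, -8.37792514e-04]), 'effort': array([ 2.90805956e-04, -4.16766572e+01, -2.45807576e+01, -1.23712866e-04,
        1.10169151e-02, -2.51883404e-05]), 'position': array([0.16574511, 0.55002421, 0.23043475]), 'ee_rot': array([ 4.60687434e-04,  8.02692918e-01,  5.96391824e-01, -8.11578157e-04]), 'contact_force': array([-0.31641718, -0.3615643 ,  0.2673079 ]), 'moment': array([-0.05413836, -0.03317952, -0.02625   ]), 'width': 0.08555493323389426}
scene {'K': [[458.6967, 0.0, 282.8999], [0.0, 458.6967, 206.2574], [0.0, 0.0, 1.0]], 'rvec': [2.2037, 1.2295, -0.4112], 'tvec': [-0.3293, -0.3882, 1.403]}
side {'K': [[383.8423, 0.0, 282.1077], [0.0, 383.8423, 208.8883], [0.0, 0.0, 1.0]], 'rvec': [2.4016, -0.0559, 0.0354], 'tvec': [-0.6127, 0.0798, 0.9734]}
wrist {'K': [[305.6555, 0.0, 281.9878], [0.0, 305.6555, 209.7708], [0.0, 0.0, 1.0]], 'mount': [[1.0, 0.0001, 0.0006, -0.0009], [-0.0003, 0.9486, 0.3165, -0.0799], [-0.0005, -0.3165, 0.9486, -0.1425], [0.0, 0.0, 0.0, 1.0]]}
```

View pics/scene0.png

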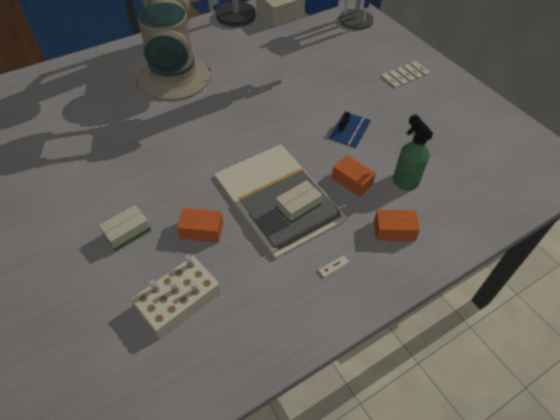

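View pics/side0.png

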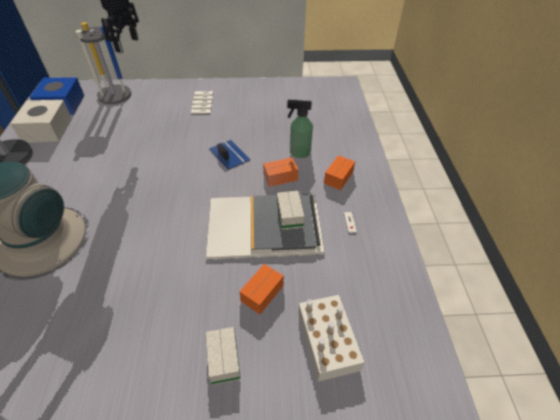

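The wanted loose carton is the white, green-banded one at scene (125,227) / side (223,355). It could be confused with:
- the orange boxes at scene (201,225), (353,175) and (397,225)
- the lower carton on the plate at (300,200)
- the rack at (177,293)

The strip is at scene (350,128) / side (229,154). Next I take close crops to check this and to measure.

Run:
```python
from h import *
S=cv2.imread('pics/scene0.png');D=cv2.imread('pics/side0.png')
C=np.zeros((600,800,3),np.uint8)
def put(im,x0,y0,x1,y1,k,X,Y):
    c=cv2.resize(im[y0:y1,x0:x1],None,fx=k,fy=k,interpolation=cv2.INTER_CUBIC)
    for x in range((x0+9)//10*10,x1,10):
        cv2.line(c,((x-x0)*k,0),((x-x0)*k,5),(0,255,255),1)
        if x%20==0: cv2.putText(c,str(x),((x-x0)*k-8,14),0,.32,(0,255,255),1)
    for y in range((y0+9)//10*10,y1,10):
        cv2.line(c,(0,(y-y0)*k),(5,(y-y0)*k),(0,255,255),1)
        if y%20==0: cv2.putText(c,str(y),(6,(y-y0)*k+4),0,.32,(0,255,255),1)
    C[Y:Y+c.shape[0],X:X+c.shape[1]]=c
put(D,200,185,328,263,4,0,0)
put(D,200,322,248,386,4,515,0)
put(S,96,202,156,252,4,0,320)
put(S,325,105,379,152,4,245,320)
put(D,203,134,255,172,5,465,320)
cv2.imwrite('pics/m1.png',C)
```

```text
(no output)
```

View pics/m1.png

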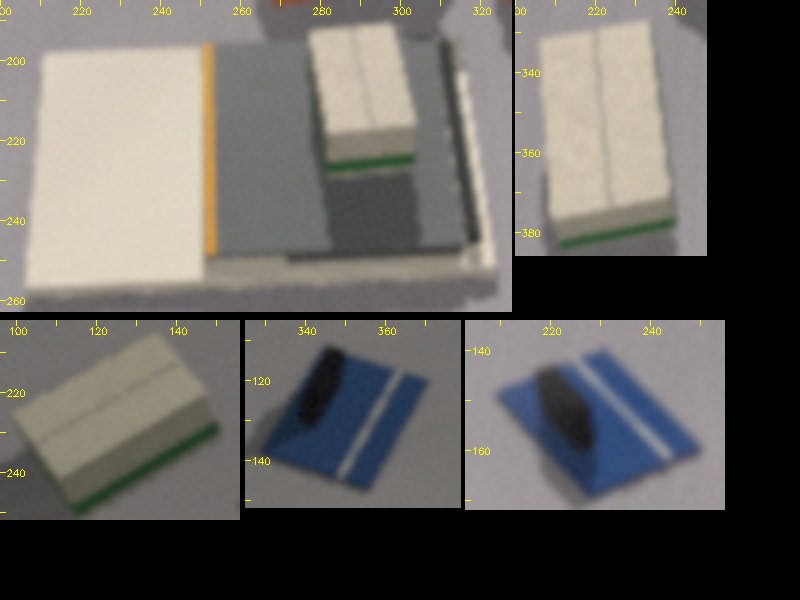

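```bash
cat >> h.py <<'E'
from scipy.optimize import least_squares
def proj(cam,P):
    c=np.load(cam+'.npy',allow_pickle=True).item()
    return cv2.projectPoints(np.array(P,float),c['rvec'],c['tvec'],c['K'],None)[0][:,0]
def fit(obs,x0,z=0):
    "obs: (cam, local xyz mm, pixel); solves x,y,yaw"
    def r(p):
        c,s=np.cos(p[2]),np.sin(p[2]);o=[]
        for cam,l,px in obs:
            l=np.array(l)/1e3
            o.append(proj(cam,[[p[0]+c*l[0]-s*l[1],p[1]+s*l[0]+c*l[1],l[2]+z]])[0]-px)
        return np.ravel(o)
    f=least_squares(r,x0,loss='soft_l1'); return f.x,np.round(r(f.x).reshape(-1,2),1).tolist()
E
python3 - <<'E'
from h import *
B=[('side',(-140,100,12),(210.75,198)),('side',(-140,-100,12),(206.5,256)),('side',(-30,90,24),(251,195.75)),('side',(-30,-90,24),(251.25,248.75)),('side',(130,-90,24),(315.75,246.75)),
('side',(150,-100,12),(324.2,252))]
L=[('side',l,p) for l,p in zip([(-28,45,45),(28,45,45),(28,-45,45),(-28,-45,45)],[(277.5,192.75),(298.75,190.75),(303.75,216),(281.75,218.25)])]
T=[('side',l,p) for l,p in zip([(-28,45,45),(28,45,45),(28,-45,45),(-28,-45,45),(-28,-45,0),(28,-45,0)],[(206.25,332),(233.75,327.5),(239.25,370.75),(209.25,375.75),(211.25,383.25),(240.25,377.5)])]
# scene: long edge left->top
T2=[('scene',l,p) for l,p in zip([(-28,-45,45),(-28,45,45),(28,45,45),(28,-45,45),(28,-45,0),(28,45,0)],[(99.25,225),(134.75,205.25),(148.5,219.5),(113.5,240.25),(115.25,250.25),(150.75,229.5)])]
St=[('side',l,p) for l,p in zip([(40,60,4),(40,-60,4),(-40,-60,4),(-40,60,4)],[(230.6,139.6),(250.4,160),(228.4,169.4),(209.4,149.2)])]
St2=[('scene',l,p) for l,p in zip([(40,60,4),(40,-60,4),(-40,-60,4)],[(371.25,120.25),(356.25,148),(329.5,136.25)])]
for n,o,x0,z in [('board',B,(.5,.1,0),0),('low',L,(.6,.1,0),.024),('loose side',T,(.45,-.25,0),0),('loose scene',T2,(.45,-.25,0),0),('loose',T+T2,(.45,-.25,0),0),('strip side',St,(.45,.3,.7),0),('strip scene',St2,(.45,.3,.7),0),('strip',St+St2,(.45,.3,.7),0)]:
    x,r=fit(o,x0,z);print(n,np.round(x,4),np.degrees(x[2]).round(1),r)
E
```

```text
board [0.5633 0.0231 0.0047] 0.3 [[0.5, -0.5], [-0.9, 0.8], [-0.2, 0.0], [-0.4, -0.0], [0.6, -0.6], [0.3, 0.1]]
low [0.6356 0.0355 0.0714] 4.1 [[-0.1, -0.4], [-0.1, -0.1], [0.4, 0.4], [-0.2, 0.0]]
loose side [ 0.48   -0.3223  0.1383] 7.9 [[-0.3, -1.5], [0.2, -1.8], [-0.3, -0.4], [-0.5, 0.3], [0.6, 1.0], [0.4, 1.2]]
loose scene [ 0.4733 -0.3225  0.1638] 9.4 [[-0.5, -0.4], [0.3, -1.6], [-0.6, -0.9], [-2.3, 0.4], [1.7, 1.7], [1.5, 0.7]]
loose [ 0.4781 -0.3225  0.1621] 9.3 [[-1.8, -1.0], [-1.4, -1.9], [-0.8, -0.7], [-1.0, 0.7], [0.1, 1.4], [-0.1, 0.9], [0.2, 1.0], [1.1, -0.2], [0.2, 0.6], [-1.6, 1.9], [2.4, 3.3], [2.3, 2.2]]
strip side [0.4646 0.3174 0.5745] 32.9 [[0.2, 0.4], [0.3, -0.4], [-0.1, 0.2], [-0.4, -0.3]]
strip scene [0.4592 0.323  0.5446] 31.2 [[0.6, -0.0], [0.1, -1.1], [-0.7, 1.1]]
strip [0.4633 0.3192 0.5686] 32.6 [[-0.1, 0.1], [-0.2, -0.7], [-0.7, -0.2], [-0.7, -0.7], [0.1, 0.9], [0.5, 0.3], [-0.6, 2.8]]
```

```bash
cat >> h.py <<'E'
def pose():
    s=manip.get_state(); q=s['ee_rot']
    from scipy.spatial.transform import Rotation as R
    M=R.from_quat(np.roll(q,-1)).as_matrix(); return s,s['position'],M,np.degrees(np.arctan2(M[1,0],M[0,0]))
def plan(t,yaw,n=None,maxd=40):
    "print rows to reach TCP t (m), tool-x heading yaw (deg)"
    s,p,M,f=pose(); p=p.copy(); t=np.array(t)
    dy=(yaw-f+180)%360-180
    n=n or int(max(np.ceil(np.linalg.norm(t-p)*1e3/maxd),np.ceil(abs(dy)/7)))
    rows=[]
    for k in range(n):
        X=np.array([np.cos(np.radians(f)),np.sin(np.radians(f)),0]);Y=np.array([X[1],-X[0],0])
        d=(t-p)/(n-k);da=-((yaw-f+180)%360-180)/(n-k)
        r=[round(float(d@X)*1e3),round(float(d@Y)*1e3),round(float(-d[2])*1e3)];a=round(da,1)
        p=p+(X*r[0]+Y*r[1]-np.array([0,0,1])*r[2])/1e3; f-=a
        rows.append([r,a])
    print('now',np.round(s['position'],4),'tilt',np.round(M[:2,2],4),'F',np.round(s['contact_force'],1),'w',round(s['width'],4),'t',s['clock'],n)
    for i in range(0,n,10): print(str(rows[i:i+10]).replace(' ',''))
    return rows
E
python3 - <<'E'
from h import *
plan([.478,-.322,.17],8)
E
```

```text
now [0.1658 0.5502 0.2306] tilt [-0.0006 -0.0013] F [-0.3 -0.3  1. ] w 0.0857 t 0.15 24
[[[-31,23,3],np.float64(2.7)],[[-30,24,3],np.float64(2.7)],[[-29,26,2],np.float64(2.7)],[[-27,27,3],np.float64(2.7)],[[-26,28,2],np.float64(2.7)],[[-25,30,3],np.float64(2.7)],[[-23,31,2],np.float64(2.7)],[[-22,32,3],np.float64(2.7)],[[-20,33,2],np.float64(2.7)],[[-19,34,3],np.float64(2.7)]]
[[[-17,34,2],np.float64(2.7)],[[-16,35,3],np.float64(2.7)],[[-14,36,2],np.float64(2.7)],[[-12,37,3],np.float64(2.7)],[[-11,37,2],np.float64(2.7)],[[-9,38,3],np.float64(2.7)],[[-7,38,2],np.float64(2.8)],[[-5,38,3],np.float64(2.7)],[[-3,38,2],np.float64(2.8)],[[-1,39,3],np.float64(2.7)]]
[[[0,39,2],np.float64(2.8)],[[2,38,3],np.float64(2.7)],[[4,38,2],np.float64(2.8)],[[6,38,3],np.float64(2.7)]]
```

Emit:
{"api": "carry_out", "payload": {
  "series": [
    [[-31,23,3],2.7],
    [[-30,24,3],2.7],
    [[-29,26,2],2.7],
    [[-27,27,3],2.7],
    [[-26,28,2],2.7],
    [[-25,30,3],2.7],
    [[-23,31,2],2.7],
    [[-22,32,3],2.7],
    [[-20,33,2],2.7],
    [[-19,34,3],2.7]
  ],
  "fingers": 85
}}

```text
clock: 0.98
position: [0.2959, 0.179, 0.1994]
ee_rot: [-0.001, 0.921, 0.39, 0.0]
contact_force: [1.0, -0.0, -0.8]
width: 0.0854
```

Emit:
{"api": "carry_out", "payload": {
  "series": [
    [[-17,34,2],2.7],
    [[-16,35,3],2.7],
    [[-14,36,2],2.7],
    [[-12,37,3],2.7],
    [[-11,37,2],2.7],
    [[-9,38,3],2.7],
    [[-7,38,2],2.8],
    [[-5,38,3],2.7],
    [[-3,38,2],2.8],
    [[-1,39,3],2.7]
  ]
}}

```text
clock: 1.82
position: [0.4181, -0.2061, 0.1733]
ee_rot: [-0.001, 0.989, 0.148, 0.003]
contact_force: [0.5, -0.8, 0.1]
width: 0.0851
```

```bash
sed -i 's/a=round(da,1)/a=round(float(da),1)/' h.py
python3 - <<'E'
from h import *
plan([.478,-.322,.17],8)
E
```

```text
now [ 0.4181 -0.2061  0.1733] tilt [0.0055 0.0032] F [ 0.5 -0.8  0.1] w 0.0851 t 1.8167 4
[[[6,32,1],2.3],[[7,32,1],2.2],[[8,31,1],2.3],[[10,32,0],2.2]]
```

Emit:
{"api": "carry_out", "payload": {
  "series": [
    [[6,32,1],2.3],
    [[7,32,1],2.2],
    [[8,31,1],2.3],
    [[10,32,0],2.2],
    [[0,0,0],0],
    [[0,0,0],0]
  ]
}}

```text
clock: 2.32
position: [0.4799, -0.3385, 0.166]
ee_rot: [-0.001, 0.998, 0.06, 0.002]
contact_force: [0.5, 1.2, -0.1]
width: 0.0855
```

```bash
cat >> h.py <<'E'
def wgrab(path):
    s,p,M,f=pose(); d=manip.get_image('wrist'); cv2.imwrite('pics/'+path,d['frame'])
    T=np.eye(4);T[:3,:3]=M;T[:3,3]=p; W=np.linalg.inv(T@np.array(d['mount']))
    np.save(path[:-4]+'.npy',dict(K=d['K'],rvec=cv2.Rodrigues(W[:3,:3])[0],tvec=W[:3,3]),allow_pickle=True)
    return d['frame']
def box(cam,p,hx,hy,z0,z1):
    c,s=np.cos(p[2]),np.sin(p[2]);P=[[p[0]+c*a-s*b,p[1]+s*a+c*b,z] for z in(z0,z1) for a,b in((-hx,-hy),(hx,-hy),(hx,hy),(-hx,hy))]
    return proj(cam,P)
E
python3 - <<'E'
from h import *
print(pose())
f=wgrab('w1.png')
print(box('w1',(.478,-.3225,.15),.028,.045,0,.045).round(0).tolist())
E
```

```text
({'clock': 2.3167, 'qpos': array([-0.73525419,  0.33552568,  1.58467207,  0.00438474,  1.21960464,
       -0.8573051 ]), 'qd': array([-0.02764508,  0.05126404, -0.05797942, -0.01920484, -0.04635598,
        0.00362069]), 'effort': array([-6.19654488e-01, -4.33069682e+01, -2.42769223e+01, -5.43916994e-02,
       -2.85892440e-01,  9.17126716e-03]), 'position': array([ 0.47992515, -0.33845881,  0.16598197]), 'ee_rot': array([-8.00361756e-04,  9.98181611e-01,  6.02364444e-02,  2.09787786e-03]), 'contact_force': array([ 0.51473723,  1.22539312, -0.08548857]), 'moment': array([ 0.05806874, -0.0033807 ,  0.01024378]), 'width': 0.08547407646556048}, array([ 0.47992515, -0.33845881,  0.16598197]), array([[ 0.99273434,  0.12025718,  0.0040917 ],
       [ 0.12025046, -0.99274186,  0.00185055],
       [ 0.00428455, -0.00134508, -0.99998992]]), np.float64(6.906621495176501))
[[255.0, 216.0], [308.0, 215.0], [307.0, 128.0], [250.0, 129.0], [252.0, 232.0], [312.0, 231.0], [312.0, 131.0], [245.0, 133.0]]
```

View pics/w1.png

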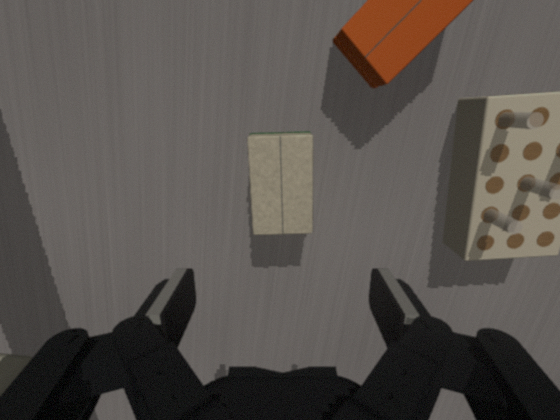

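The wrist view shows the white carton, with top corners at (248,134), (312,132), (313,233) and (253,235). That is within about 3 px of the prediction, and an orange box and the rack lie well clear.

Run:
```python
from h import *
o=[('w1',l,p) for l,p in zip([(-28,45,45),(28,45,45),(28,-45,45),(-28,-45,45)],[(248,134),(312,132),(313,233),(253,235)])]
x,r=fit(o,(.478,-.322,.15));print(x,np.degrees(x[2]),r)
plan([x[0],x[1],.1],np.degrees(x[2]),n=4)
```

```text
[ 0.47933231 -0.32383621  0.14993093] 8.590409409038154 [[-1.4, 0.8], [1.3, 0.8], [0.0, -0.9], [-0.0, -1.2]]
now [ 0.4802 -0.3388  0.166 ] tilt [0.005  0.0003] F [ 0.8 -1.1 -0.2] w 0.0851 t 2.3667 4
[[[0,-4,17],-0.4],[[0,-4,16],-0.4],[[1,-3,17],-0.4],[[0,-4,16],-0.5]]
```

Emit:
{"api": "carry_out", "payload": {
  "series": [
    [[0,-4,17],-0.4],
    [[0,-4,16],-0.4],
    [[1,-3,17],-0.4],
    [[0,-4,16],-0.5],
    [[0,0,0],0]
  ]
}}

```text
clock: 2.78
position: [0.4776, -0.3184, 0.0994]
ee_rot: [-0.0, 0.997, 0.078, 0.003]
contact_force: [-0.7, -0.1, 0.3]
width: 0.0848
```

Run:
```python
from h import *
plan([.4793,-.3238,.015],8.6,n=4)
```

```text
now [ 0.4776 -0.3184  0.0994] tilt [0.0053 0.0009] F [-0.7 -0.1  0.3] w 0.0848 t 2.7833 4
[[[0,1,21],0.1],[[0,2,21],0.1],[[0,1,21],0.1],[[1,2,21],0.0]]
```

Emit:
{"api": "carry_out", "payload": {
  "series": [
    [[0,1,21],0.1],
    [[0,2,21],0.1],
    [[0,1,21],0.1],
    [[1,1,17],0.2],
    [[0,0,0],0],
    [[0,0,0],0]
  ]
}}

```text
clock: 3.28
position: [0.4802, -0.3191, 0.023]
ee_rot: [0.001, 0.997, 0.076, 0.005]
contact_force: [0.9, -0.2, 0.8]
width: 0.0848
```

Run:
```python
from h import *
print(pose()[3]);plan([.4793,-.3238,.015],8.6,n=1)
```

```text
8.736526761160224
now [ 0.4802 -0.3191  0.023 ] tilt [ 0.0093 -0.0022] F [ 0.9 -0.2  0.8] w 0.0848 t 3.2833 1
[[[-2,5,8],0.1]]
```

Emit:
{"api": "carry_out", "payload": {
  "series": [
    [[-1,5,8],0.1],
    [[0,0,0],0]
  ]
}}

```text
clock: 3.45
position: [0.481, -0.3245, 0.0172]
ee_rot: [0.003, 0.997, 0.076, 0.006]
contact_force: [0.9, 0.3, -0.3]
width: 0.0854
```

Emit:
{"api": "carry_out", "payload": {
  "series": [
    [[0,0,0],0],
    [[0,0,0],0],
    [[0,0,0],0],
    [[0,0,0],0],
    [[0,0,0],0],
    [[0,0,0],0],
    [[0,0,0],0],
    [[0,0,0],0]
  ],
  "fingers": 40,
  "squeeze": 35
}}

```text
clock: 4.12
position: [0.4821, -0.3259, 0.0206]
ee_rot: [0.005, 0.997, 0.076, 0.008]
contact_force: [-0.2, -0.4, -1.7]
width: 0.0553
```

Emit:
{"api": "carry_out", "payload": {
  "series": [
    [[0,0,-10],0],
    [[0,0,-25],0],
    [[0,0,-35],0],
    [[0,0,-35],0],
    [[0,0,-35],0],
    [[0,0,-15],0],
    [[0,0,0],0]
  ]
}}

```text
clock: 4.7
position: [0.4778, -0.323, 0.1827]
ee_rot: [0.002, 0.997, 0.076, 0.005]
contact_force: [-0.1, 0.2, -1.7]
width: 0.0552
```

Run:
```python
from h import *
plan([.6356,.0355,.17],4.1)
```

```text
now [ 0.4778 -0.323   0.1827] tilt [ 0.0099 -0.0025] F [-0.1  0.2 -1.7] w 0.0552 t 4.7 10
[[[21,-33,1],0.5],[[21,-33,1],0.5],[[20,-33,1],0.4],[[20,-34,1],0.5],[[20,-34,1],0.4],[[20,-34,2],0.5],[[19,-34,1],0.4],[[19,-34,2],0.5],[[19,-34,1],0.4],[[19,-35,2],0.5]]
```

Emit:
{"api": "carry_out", "payload": {
  "series": [
    [[26,-32,0],0.7],
    [[25,-32,0],0.7],
    [[25,-32,0],0.7],
    [[24,-32,0],0.7],
    [[23,-33,0],0.6],
    [[22,-33,0],0.6],
    [[12,-18,0],0.5],
    [[6,-9,0],0],
    [[0,0,0],0],
    [[0,0,0],0]
  ]
}}

```text
clock: 5.53
position: [0.6164, -0.0772, 0.1763]
ee_rot: [0.003, 0.999, 0.032, 0.001]
contact_force: [-0.2, -0.9, -2.7]
width: 0.0552
```

Run:
```python
from h import *
s,p,M,f=pose();print(p,f,M[:2,2])
wgrab('w2.png')
print(box('w2',(.6356,.0355,.0714),.028,.045,.024,.069).round(0).tolist())
```

```text
[ 0.61638679 -0.07720287  0.17631338] 3.6340992658664875 [ 0.00236216 -0.00493063]
[[279.0, 123.0], [339.0, 122.0], [345.0, 10.0], [278.0, 11.0], [279.0, 126.0], [350.0, 125.0], [358.0, -9.0], [277.0, -8.0]]
```

View pics/w2.png

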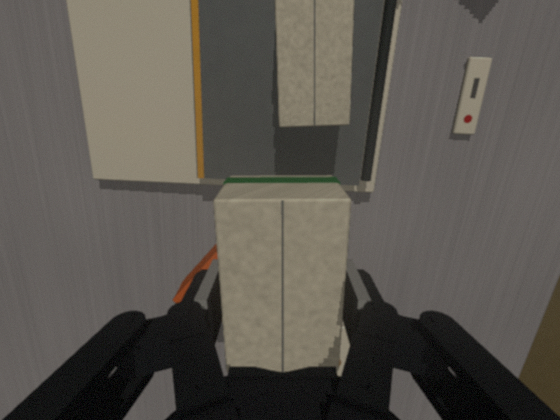

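Run:
```python
from h import *
m=np.load('wrist.npy',allow_pickle=True).item();K=m['K'];W=np.linalg.inv(m['mount']);rv=cv2.Rodrigues(W[:3,:3])[0]
# tool frame: z down. carton corners: x +-28, y +-45 ; top at z=zt, bottom zt+45
L=np.array([(-28,-45,0),(28,-45,0),(-28,45,0),(28,45,0),(-28,-45,45),(28,-45,45)])/1e3
px=np.array([(218,200),(348,200),(227,367),(340,367),(225,178),(338,178)])
def r(p):
    c,s=np.cos(p[2]),np.sin(p[2]);P=np.c_[c*L[:,0]-s*L[:,1]+p[0],s*L[:,0]+c*L[:,1]+p[1],L[:,2]+p[3]]
    return (cv2.projectPoints(P,rv,W[:3,3],K,None)[0][:,0]-px).ravel()
f=least_squares(r,(0,0,0,-.03),loss='soft_l1');print(f.x,r(f.x).reshape(-1,2).round(1).tolist())
o=[('w2',l,p) for l,p in zip([(-28,-45,45),(28,-45,45)],[(279,126),(350,124)])]
print(fit(o,(.6356,.0355,.07),.024))
B=[('w2',(-140,-100,12),(94,178)),('w2',(-30,-90,24),(203,178)),('w2',(150,-100,12),(373,190))]
print('board',fit(B,(.563,.023,0)))
```

```text
[-0.00033289  0.00225876 -0.00092576 -0.01831204] [[-1.0, 0.3], [1.1, 0.2], [1.8, 0.2], [-2.9, 0.1], [8.1, -0.6], [-5.5, -0.7]]
(array([0.63490833, 0.03592125, 0.0907378 ]), [[-0.1, 0.0], [0.1, 0.0]])
board (array([0.56368561, 0.0240259 , 0.01929862]), [[0.1, 0.6], [-4.3, -1.8], [3.3, 0.7]])
```

The lower carton's near edge is at (279,126)–(350,124), as predicted. The held carton seems to sit lower in the pads than assumed, so I check with one crop.

Run:
```python
import cv2
f=cv2.imread('pics/w2.png')[165:385,205:365]
cv2.imwrite('pics/c2.png',cv2.resize(cv2.convertScaleAbs(f,alpha=1.5),None,fx=2.7,fy=2.7,interpolation=cv2.INTER_CUBIC))
```

```text
(no output)
```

View pics/c2.png

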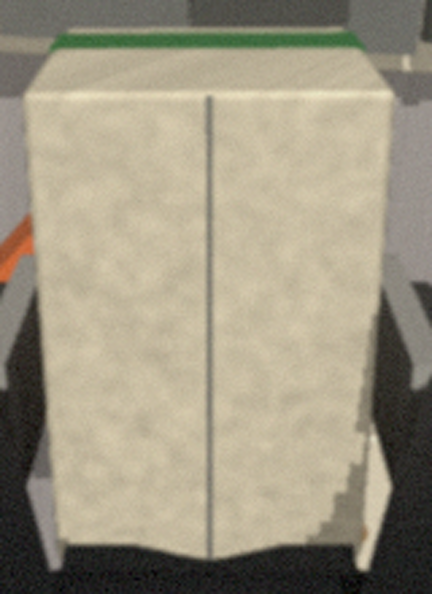

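The held carton is square and centred in the pads. Its underside is about 22 mm below the TCP, so contact is expected at TCP z ≈ 0.091.

Run:
```python
from h import *
plan([.635,.036,.125],4.5,n=5)
```

```text
now [ 0.6161 -0.0775  0.1762] tilt [ 0.0021 -0.0045] F [ 0.2  0.3 -1.6] w 0.0552 t 5.5833 5
[[[5,-22,10],-0.2],[[5,-23,10],-0.2],[[5,-22,10],-0.2],[[6,-22,11],-0.2],[[6,-23,10],-0.1]]
```

Emit:
{"api": "carry_out", "payload": {
  "series": [
    [[5,-22,10],-0.2],
    [[5,-23,10],-0.2],
    [[5,-22,10],-0.2],
    [[6,-22,11],-0.2],
    [[4,-14,6],-0.1],
    [[1,-5,2],0],
    [[0,0,0],0]
  ]
}}

```text
clock: 6.17
position: [0.6322, 0.0195, 0.1246]
ee_rot: [0.006, 0.999, 0.031, -0.0]
contact_force: [-0.1, 1.0, -2.6]
width: 0.0555
```

Run:
```python
from h import *
plan([.635,.036,.100],4.5,n=2)
```

```text
now [0.6322 0.0195 0.1246] tilt [-0.0005 -0.013 ] F [-0.1  1.  -2.6] w 0.0555 t 6.1667 2
[[[2,-8,12],-0.4],[[2,-8,13],-0.5]]
```

Emit:
{"api": "carry_out", "payload": {
  "series": [
    [[2,-8,6],-0.4],
    [[1,-8,6],-0.5],
    [[0,0,0],0],
    [[0,0,0],0]
  ]
}}

```text
clock: 6.5
position: [0.6347, 0.0322, 0.1127]
ee_rot: [0.008, 0.999, 0.038, 0.0]
contact_force: [-0.2, -0.0, -0.9]
width: 0.0552
```

Run:
```python
from h import *
print(pose()[3]);plan([.635,.036,.100],4.5,n=2)
```

```text
4.391988294494197
now [0.6347 0.0322 0.1127] tilt [ 0.0013 -0.0157] F [-0.2 -0.  -0.9] w 0.0552 t 6.5 2
[[[0,-2,6],-0.1],[[1,-2,7],-0.0]]
```

Emit:
{"api": "carry_out", "payload": {
  "series": [
    [[0,-3,6],0],
    [[0,-2,6],0],
    [[0,-1,2],0],
    [[0,0,0],0],
    [[0,0,0],0]
  ]
}}

```text
clock: 6.92
position: [0.6343, 0.0372, 0.0976]
ee_rot: [0.008, 0.999, 0.038, 0.001]
contact_force: [0.2, 0.0, -1.4]
width: 0.0551
```

Run:
```python
from h import *
print(pose()[3]);plan([.635,.036,.093],4.5,n=2)
```

```text
4.33742999184047
now [0.6343 0.0372 0.0976] tilt [ 0.002  -0.0166] F [ 0.2  0.  -1.4] w 0.0551 t 6.9167 2
[[[0,1,2],-0.1],[[1,0,3],-0.1]]
```

Emit:
{"api": "carry_out", "payload": {
  "series": [
    [[0,0,3],0],
    [[0,0,2],0],
    [[0,0,0],0]
  ]
}}

```text
clock: 7.17
position: [0.6346, 0.0369, 0.0924]
ee_rot: [0.008, 0.999, 0.038, 0.001]
contact_force: [0.1, -0.5, -0.5]
width: 0.0554
```

Emit:
{"api": "carry_out", "payload": {
  "series": [
    [[0,0,2],0],
    [[0,0,1],0],
    [[0,0,0],0]
  ]
}}

```text
clock: 7.42
position: [0.6348, 0.0367, 0.0894]
ee_rot: [0.008, 0.999, 0.038, 0.001]
contact_force: [-0.5, 0.2, 0.2]
width: 0.0555
```

Emit:
{"api": "carry_out", "payload": {
  "series": [
    [[0,0,1],0],
    [[0,0,0],0]
  ]
}}

```text
clock: 7.58
position: [0.6352, 0.0367, 0.0894]
ee_rot: [0.008, 0.999, 0.038, 0.002]
contact_force: [-0.8, 0.1, -2.2]
width: 0.0553
```

Run:
```python
from h import *
for i in range(4):
    s,d=grab('side','s1.png');print(s['contact_force'].round(2),s['position'].round(4))
c=d['frame'][165:265,230:340];cv2.imwrite('pics/c3.png',cv2.resize(c,None,fx=5,fy=5,interpolation=cv2.INTER_CUBIC))
```

```text
[-0.75  0.15 -2.19] [0.6352 0.0367 0.0894]
[-0.03  0.39 -1.66] [0.6354 0.0366 0.0894]
[0.02 0.35 0.82] [0.6354 0.0365 0.0893]
[-0.64  0.24 -0.02] [0.6354 0.0365 0.0893]
```

View pics/c3.png

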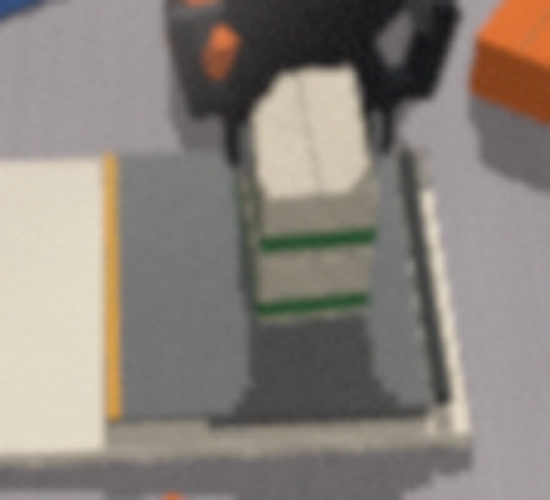

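The stack looks aligned in the side crop, with the two green bands one above the other. I ease down a little more until contact is clear.

Emit:
{"api": "carry_out", "payload": {
  "series": [
    [[0,0,1.5],0],
    [[0,0,0.5],0]
  ]
}}

```text
clock: 7.95
position: [0.6356, 0.0365, 0.0892]
ee_rot: [0.009, 0.999, 0.038, 0.003]
contact_force: [-0.1, 0.1, 1.0]
width: 0.0552
```

Run:
```python
from h import *
F=[]
for i in range(5):
    s,d=grab('side');F.append(s['contact_force'])
print(np.mean(F,0).round(2),s['position'].round(4))
```

```text
[-1.62 -0.4   4.22] [0.6357 0.0364 0.089 ]
```

Emit:
{"api": "carry_out", "payload": {
  "series": [
    [[0,0,0],0],
    [[0,0,0],0],
    [[0,0,0],0],
    [[0,0,0],0],
    [[0,0,0],0],
    [[0,0,0],0]
  ],
  "fingers": 85
}}

```text
clock: 8.7
position: [0.6363, 0.0363, 0.0873]
ee_rot: [0.009, 0.999, 0.038, 0.003]
contact_force: [-0.1, 0.7, 0.2]
width: 0.0851
```

Emit:
{"api": "carry_out", "payload": {
  "series": [
    [[0,0,-15],0],
    [[0,0,-25],0],
    [[0,0,-30],0],
    [[0,0,-30],0],
    [[0,0,-20],0],
    [[0,0,0],0]
  ]
}}

```text
clock: 9.2
position: [0.6338, 0.0384, 0.2079]
ee_rot: [0.009, 0.999, 0.038, -0.002]
contact_force: [0.3, 0.3, 0.5]
width: 0.0852
```

Run:
```python
from h import *
s,d=grab('side','s2.png')
c=d['frame'][165:265,200:340];cv2.imwrite('pics/c4.png',cv2.resize(c,None,fx=5,fy=5,interpolation=cv2.INTER_CUBIC))
# strip grasp: rib centre 20mm behind origin
a=np.radians(32.6);print(.4633-.02*np.cos(a),.3192-.02*np.sin(a))
plan([.4465,.3085,.19],32.6)
```

```text
0.446450952059857 0.30842458429986275
now [0.6331 0.0384 0.2061] tilt [-0.0051 -0.0173] F [-0.5 -0.4  1.1] w 0.085 t 9.25 9
[[[-18,-31,2],-3.1],[[-17,-32,2],-3.1],[[-15,-33,2],-3.2],[[-13,-34,2],-3.1],[[-11,-35,2],-3.2],[[-9,-36,2],-3.1],[[-7,-36,1],-3.2],[[-5,-36,2],-3.1],[[-4,-36,1],-3.2]]
```

View pics/c4.png

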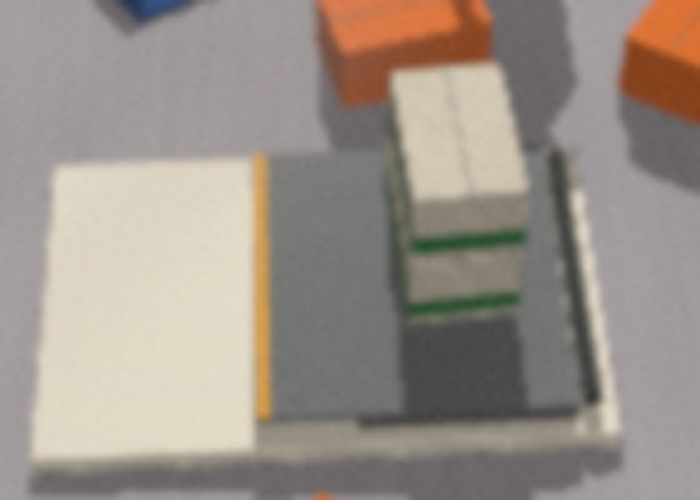

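Emit:
{"api": "carry_out", "payload": {
  "series": [
    [[-18,-31,2],-3.1],
    [[-17,-32,2],-3.1],
    [[-15,-33,2],-3.2],
    [[-13,-34,2],-3.1],
    [[-11,-35,2],-3.2],
    [[-9,-36,2],-3.1],
    [[-7,-36,1],-3.2],
    [[-5,-30,2],-3.1],
    [[-2,-12,1],-3.2],
    [[0,0,0],0]
  ]
}}

```text
clock: 10.08
position: [0.4473, 0.2856, 0.168]
ee_rot: [0.008, 0.957, 0.289, -0.017]
contact_force: [0.1, 0.1, -0.2]
width: 0.0852
```

Run:
```python
from h import *
T=[('side',l,p) for l,p in zip([(-28,45,45),(28,45,45),(28,-45,45),(-28,-45,45)],[(278,179),(299.6,177.4),(305.4,203),(282.4,205)])]
print('top carton',fit(T,(.635,.036,.07),.069))
s,p,M,f=pose();print(p,f,M[:2,2])
wgrab('w3.png');a=np.radians(32.6)
print('strip',box('w3',(.4633,.3192,a),.04,.06,.0,.004)[4:].round(0).tolist(),'rib',box('w3',(.4465,.3085,a),.007,.025,.004,.038)[4:].round(0).tolist())
```

```text
top carton (array([0.63681482, 0.03815753, 0.07325574]), [[-0.2, 0.0], [0.2, -0.1], [0.2, 0.0], [-0.2, -0.0]])
[0.44728363 0.28559875 0.16800522] 33.61059285696277 [-0.02700396 -0.02555946]
strip [[279.0, 224.0], [354.0, 227.0], [365.0, 108.0], [281.0, 107.0]] rib [[292.0, 203.0], [307.0, 204.0], [309.0, 149.0], [293.0, 149.0]]
```

View pics/w3.png

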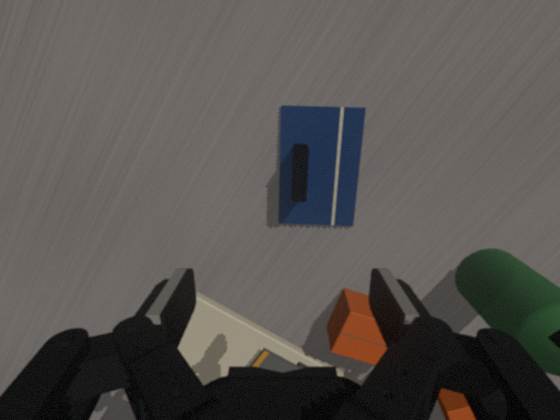

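The strip's corners, at (279,224), (354,226), (365,108) and (281,106), match the prediction to 1 px, and the rib is at (300,173). The tool has picked up a 0.037 rad radial tilt, so I test whether quick and slow moves change it.

Emit:
{"api": "carry_out", "payload": {
  "series": [
    [[40,0,0],0],
    [[0,0,0],0]
  ]
}}

```text
clock: 10.3
position: [0.4798, 0.3046, 0.163]
ee_rot: [0.01, 0.958, 0.287, -0.02]
contact_force: [1.5, 1.1, 0.1]
width: 0.0854
```

```bash
cat >> h.py <<'E'
def tilt():
    s,p,M,f=pose(); print('t',round(s['clock'],2),'p',p.round(4),'yaw',round(f,2),'tilt in tool x,y',np.round([-M[2,0],-M[2,1]],4),'F',s['contact_force'].round(1),'w',round(s['width'],4),'q',s['qpos'].round(3))
E
python3 -c "
from h import *
tilt()"
```

```text
t 10.3 p [0.4798 0.3046 0.163 ] yaw 33.33 tilt in tool x,y [ 0.0441 -0.008 ] F [1.5 1.1 0.1] w 0.0854 q [ 0.452  0.335  1.594 -0.014  1.255 -0.125]
```

Emit:
{"api": "carry_out", "payload": {
  "series": [
    [[-8,0,0],0],
    [[-8,0,0],0],
    [[-8,0,0],0],
    [[-8,0,0],0],
    [[-8,0,0],0],
    [[0,0,0],0]
  ]
}}

```text
clock: 10.8
position: [0.4448, 0.2751, 0.1617]
ee_rot: [0.012, 0.959, 0.282, -0.023]
contact_force: [-1.2, -0.9, -0.2]
width: 0.0849
```

```bash
python3 -c "
from h import *
tilt()"
```

```text
t 10.8 p [0.4448 0.2751 0.1617] yaw 32.76 tilt in tool x,y [ 0.05 -0.01] F [-1.2 -0.9 -0.2] w 0.0849 q [ 0.433  0.275  1.689 -0.018  1.226 -0.133]
```

Emit:
{"api": "carry_out", "payload": {
  "series": [
    [[0,0,0],0],
    [[0,0,0],0],
    [[0,0,0],0],
    [[0,0,0],0]
  ]
}}

```text
clock: 11.13
position: [0.4445, 0.2745, 0.1636]
ee_rot: [0.011, 0.959, 0.282, -0.021]
contact_force: [0.0, 0.2, -0.2]
width: 0.0851
```

```bash
python3 -c "
from h import *
tilt()"
```

```text
t 11.13 p [0.4445 0.2745 0.1636] yaw 32.71 tilt in tool x,y [ 0.0459 -0.0105] F [ 0.   0.2 -0.2] w 0.0851 q [ 0.432  0.27   1.691 -0.018  1.225 -0.133]
```

Emit:
{"api": "carry_out", "payload": {
  "series": [
    [[0,0,30],0],
    [[0,0,30],0],
    [[0,0,0],0]
  ]
}}

```text
clock: 11.38
position: [0.446, 0.2745, 0.1047]
ee_rot: [0.011, 0.959, 0.282, -0.016]
contact_force: [-0.1, -0.8, -0.4]
width: 0.0854
```

```bash
python3 -c "
from h import *
tilt()"
```

```text
t 11.38 p [0.446  0.2745 0.1047] yaw 32.74 tilt in tool x,y [ 0.0367 -0.0117] F [-0.1 -0.8 -0.4] w 0.0854 q [ 0.431  0.323  1.778 -0.019  1.075 -0.132]
```

Emit:
{"api": "carry_out", "payload": {
  "series": [
    [[0,0,0],0],
    [[0,0,0],0],
    [[0,0,0],0],
    [[0,0,0],0],
    [[0,0,0],0],
    [[0,0,0],0],
    [[0,0,0],0],
    [[0,0,0],0],
    [[0,0,0],0],
    [[0,0,0],0]
  ]
}}

```text
clock: 12.22
position: [0.4501, 0.2769, 0.1109]
ee_rot: [0.01, 0.959, 0.282, -0.011]
contact_force: [-0.7, -0.5, -0.4]
width: 0.0853
```

```bash
python3 -c "
from h import *
tilt()"
```

```text
t 12.22 p [0.4501 0.2769 0.1109] yaw 32.78 tilt in tool x,y [ 0.0271 -0.013 ] F [-0.7 -0.5 -0.4] w 0.0853 q [ 0.431  0.318  1.767 -0.019  1.082 -0.132]
```

Emit:
{"api": "carry_out", "payload": {
  "series": [
    [[0,-11,0],0],
    [[0,-11,0],0],
    [[0,-11,0],0],
    [[0,0,0],0]
  ]
}}

```text
clock: 12.55
position: [0.4304, 0.3071, 0.1103]
ee_rot: [0.01, 0.96, 0.281, -0.011]
contact_force: [0.7, -0.1, 1.4]
width: 0.0853
```

```bash
python3 -c "
from h import *
tilt()"
```

```text
t 12.55 p [0.4304 0.3071 0.1103] yaw 32.66 tilt in tool x,y [ 0.0275 -0.012 ] F [ 0.7 -0.1  1.4] w 0.0853 q [ 0.498  0.32   1.766 -0.016  1.082 -0.065]
```

Emit:
{"api": "carry_out", "payload": {
  "series": [
    [[0,0,0],0],
    [[0,0,0],0],
    [[0,0,0],0],
    [[0,0,0],0],
    [[0,0,0],0],
    [[0,0,0],0],
    [[0,0,0],0],
    [[0,0,0],0],
    [[0,0,0],0],
    [[0,0,0],0]
  ]
}}

```text
clock: 13.38
position: [0.4299, 0.3075, 0.11]
ee_rot: [0.01, 0.959, 0.282, -0.012]
contact_force: [0.9, -0.2, -0.6]
width: 0.0849
```

Emit:
{"api": "carry_out", "payload": {
  "series": [
    [[0,0,0],0],
    [[0,0,0],0],
    [[0,0,0],0],
    [[0,0,0],0],
    [[0,0,0],0],
    [[0,0,0],0]
  ]
}}

```text
clock: 13.88
position: [0.43, 0.3074, 0.1101]
ee_rot: [0.01, 0.959, 0.282, -0.012]
contact_force: [0.7, 0.1, -1.1]
width: 0.0849
```

```bash
python3 -c "
from h import *
tilt();plan([.4465,.3085,.075],32.6,n=4)"
```

```text
t 13.88 p [0.43   0.3074 0.1101] yaw 32.76 tilt in tool x,y [ 0.0281 -0.013 ] F [ 0.7  0.1 -1.1] w 0.0849 q [ 0.499  0.32   1.767 -0.017  1.082 -0.064]
now [0.43   0.3074 0.1101] tilt [-0.0166 -0.0261] F [ 0.7  0.1 -1.1] w 0.0849 t 13.8833 4
[[[4,2,9],0.0],[[3,2,9],0.1],[[4,2,9],0.0],[[4,2,8],0.1]]
```

Emit:
{"api": "carry_out", "payload": {
  "series": [
    [[4,2,15],0],
    [[4,2,20],0],
    [[4,2,20],0],
    [[3,1,15],0],
    [[0,0,0],0],
    [[0,0,0],0],
    [[0,0,0],0],
    [[0,0,0],0],
    [[0,0,0],0]
  ]
}}

```text
clock: 14.63
position: [0.4479, 0.3095, 0.041]
ee_rot: [0.009, 0.959, 0.282, -0.008]
contact_force: [-0.4, 0.8, 0.3]
width: 0.0851
```

```bash
python3 -c "
from h import *
tilt();plan([.4465,.3085,.012],32.6,n=3)"
```

```text
t 14.63 p [0.4479 0.3095 0.041 ] yaw 32.81 tilt in tool x,y [ 0.021  -0.0134] F [-0.4  0.8  0.3] w 0.0851 q [ 0.487  0.415  1.821 -0.019  0.925 -0.074]
now [0.4479 0.3095 0.041 ] tilt [-0.0104 -0.0226] F [-0.4  0.8  0.3] w 0.0851 t 14.6333 3
[[[-1,0,10],0.1],[[0,0,10],0.1],[[-1,0,9],0.0]]
```

Emit:
{"api": "carry_out", "payload": {
  "series": [
    [[-1,0,-10],0],
    [[0,0,-10],0],
    [[0,0,-10],0],
    [[0,0,-10],0],
    [[0,0,-10],0],
    [[0,0,-10],0],
    [[0,0,-10],0],
    [[0,0,0],0],
    [[0,0,0],0]
  ]
}}

```text
clock: 15.38
position: [0.4499, 0.3125, 0.1272]
ee_rot: [0.008, 0.959, 0.283, -0.001]
contact_force: [0.3, -0.6, -0.2]
width: 0.0851
```

```bash
python3 -c "
from h import *
tilt()"
```

```text
t 15.38 p [0.4499 0.3125 0.1272] yaw 32.85 tilt in tool x,y [ 0.0055 -0.0145] F [ 0.3 -0.6 -0.2] w 0.0851 q [ 0.49   0.318  1.72  -0.017  1.109 -0.076]
```

Emit:
{"api": "carry_out", "payload": {
  "series": [
    [[0,0,40],0],
    [[0,0,30],0],
    [[0,0,0],0],
    [[0,0,0],0],
    [[0,0,0],0],
    [[0,0,0],0],
    [[0,0,0],0]
  ]
}}

```text
clock: 15.97
position: [0.4537, 0.3136, 0.062]
ee_rot: [0.007, 0.959, 0.283, 0.005]
contact_force: [-0.6, 0.1, 0.4]
width: 0.0851
```

```bash
python3 -c "
from h import *
tilt();plan([.4465,.3085,.012],32.6,n=3)"
```

```text
t 15.97 p [0.4537 0.3136 0.062 ] yaw 32.88 tilt in tool x,y [-0.0062 -0.0155] F [-0.6  0.1  0.4] w 0.0851 q [ 0.488  0.386  1.804 -0.018  0.944 -0.075]
now [0.4537 0.3136 0.062 ] tilt [ 0.0136 -0.0096] F [-0.6  0.1  0.4] w 0.0851 t 15.9667 3
[[[-3,0,17],0.1],[[-3,0,17],0.1],[[-3,0,16],0.1]]
```

The tilt is now about 0.006 along the jaws, so I descend onto the rib.

Emit:
{"api": "carry_out", "payload": {
  "series": [
    [[-4,0,12],0.1],
    [[-3,0,12],0.1],
    [[-3,0,12],0],
    [[0,0,8],0],
    [[0,0,0],0],
    [[0,0,0],0]
  ]
}}

```text
clock: 16.47
position: [0.4518, 0.311, 0.024]
ee_rot: [0.005, 0.96, 0.281, 0.013]
contact_force: [-0.6, 0.2, -0.6]
width: 0.0849
```

```bash
python3 -c "
from h import *
tilt();plan([.4465,.3085,.011],32.6,n=1)"
```

```text
t 16.47 p [0.4518 0.311  0.024 ] yaw 32.68 tilt in tool x,y [-0.0225 -0.0168] F [-0.6  0.2 -0.6] w 0.0849 q [ 0.486  0.423  1.866 -0.02   0.829 -0.071]
now [0.4518 0.311  0.024 ] tilt [ 0.028 -0.002] F [-0.6  0.2 -0.6] w 0.0849 t 16.4667 1
[[[-6,-1,13],0.1]]
```

Emit:
{"api": "carry_out", "payload": {
  "series": [
    [[-3,-1,-40],0],
    [[-3,-1,-40],0]
  ]
}}

```text
clock: 16.63
position: [0.4399, 0.3074, 0.099]
ee_rot: [0.007, 0.96, 0.281, 0.005]
contact_force: [1.2, 1.4, -0.4]
width: 0.0849
```

```bash
python3 -c "
from h import *
tilt()"
```

```text
t 16.63 p [0.4399 0.3074 0.099 ] yaw 32.64 tilt in tool x,y [-0.0064 -0.0155] F [ 1.2  1.4 -0.4] w 0.0849 q [ 0.49   0.326  1.79  -0.018  1.018 -0.07 ]
```

Emit:
{"api": "carry_out", "payload": {
  "series": [
    [[0,0,0],0],
    [[0,0,0],0],
    [[0,0,0],0],
    [[0,0,0],0]
  ]
}}

```text
clock: 16.97
position: [0.4457, 0.311, 0.1095]
ee_rot: [0.004, 0.96, 0.281, 0.015]
contact_force: [0.7, -1.1, -1.1]
width: 0.0848
```

```bash
python3 -c "
from h import *
tilt()"
```

```text
t 16.97 p [0.4457 0.311  0.1095] yaw 32.68 tilt in tool x,y [-0.0268 -0.0171] F [ 0.7 -1.1 -1.1] w 0.0848 q [ 0.491  0.314  1.778 -0.017  1.022 -0.07 ]
```

Emit:
{"api": "carry_out", "payload": {
  "series": [
    [[-40,0,0],0],
    [[0,0,0],0],
    [[0,0,0],0]
  ]
}}

```text
clock: 17.22
position: [0.4068, 0.2863, 0.1035]
ee_rot: [0.006, 0.96, 0.281, 0.01]
contact_force: [1.6, 0.4, -0.3]
width: 0.085
```

```bash
python3 -c "
from h import *
tilt()"
```

```text
t 17.22 p [0.4068 0.2863 0.1035] yaw 32.68 tilt in tool x,y [-0.016  -0.0162] F [ 1.6  0.4 -0.3] w 0.085 q [ 0.484  0.263  1.873 -0.018  0.987 -0.076]
```

Emit:
{"api": "carry_out", "payload": {
  "series": [
    [[40,0,0],0],
    [[0,0,0],0],
    [[0,0,0],0]
  ]
}}

```text
clock: 17.47
position: [0.4315, 0.3033, 0.0975]
ee_rot: [0.008, 0.96, 0.281, -0.001]
contact_force: [-0.5, -1.2, 0.3]
width: 0.085
```

```bash
python3 -c "
from h import *
tilt()"
```

```text
t 17.47 p [0.4315 0.3033 0.0975] yaw 32.66 tilt in tool x,y [ 0.0059 -0.0144] F [-0.5 -1.2  0.3] w 0.085 q [ 0.491  0.321  1.803 -0.017  1.023 -0.07 ]
```

Emit:
{"api": "carry_out", "payload": {
  "series": [
    [[-30,0,0],0],
    [[0,0,0],0],
    [[0,0,0],0],
    [[40,0,0],0],
    [[0,0,0],0],
    [[0,0,0],0]
  ]
}}

```text
clock: 17.97
position: [0.4356, 0.3062, 0.0916]
ee_rot: [0.009, 0.96, 0.281, -0.008]
contact_force: [-1.6, -1.2, -0.9]
width: 0.085
```

```bash
python3 -c "
from h import *
tilt();plan([.4465,.3085,.04],32.6,n=5)"
```

```text
t 17.97 p [0.4356 0.3062 0.0916] yaw 32.65 tilt in tool x,y [ 0.0204 -0.0134] F [-1.6 -1.2 -0.9] w 0.085 q [ 0.492  0.341  1.788 -0.017  1.032 -0.069]
now [0.4356 0.3062 0.0916] tilt [-0.0099 -0.0223] F [-1.6 -1.2 -0.9] w 0.085 t 17.9667 5
[[[2,1,10],0.0],[[2,1,10],0.0],[[2,1,11],0.0],[[2,0,10],0.0],[[2,1,11],0.0]]
```

Emit:
{"api": "carry_out", "payload": {
  "series": [
    [[2,1,16],0],
    [[2,1,16],0],
    [[2,1,16],0],
    [[2,0,16],0],
    [[0,1,8],0],
    [[0,0,0],0],
    [[0,0,0],0],
    [[0,0,0],0]
  ]
}}

```text
clock: 18.63
position: [0.4496, 0.3083, 0.0189]
ee_rot: [0.008, 0.96, 0.281, -0.003]
contact_force: [-0.3, -0.3, 0.3]
width: 0.0851
```

```bash
python3 -c "
from h import *
tilt();plan([.4465,.3085,.011],32.6,n=2)"
```

```text
t 18.63 p [0.4496 0.3083 0.0189] yaw 32.66 tilt in tool x,y [ 0.0103 -0.0142] F [-0.3 -0.3  0.3] w 0.0851 q [ 0.483  0.44   1.851 -0.02   0.86  -0.074]
now [0.4496 0.3083 0.0189] tilt [-0.001  -0.0175] F [-0.3 -0.3  0.3] w 0.0851 t 18.6333 2
[[[-1,-1,4],0.0],[[-2,-1,4],0.1]]
```

Emit:
{"api": "carry_out", "payload": {
  "series": [
    [[-2,-1,5],0],
    [[-1,0,3],0],
    [[0,0,0],0]
  ]
}}

```text
clock: 18.88
position: [0.4477, 0.3081, 0.0127]
ee_rot: [0.008, 0.96, 0.281, -0.001]
contact_force: [0.5, -0.4, 0.2]
width: 0.0849
```

```bash
python3 -c "
from h import *
tilt();plan([.4465,.3085,.011],32.6,n=1)"
```

```text
t 18.88 p [0.4477 0.3081 0.0127] yaw 32.66 tilt in tool x,y [ 0.0056 -0.0145] F [ 0.5 -0.4  0.2] w 0.0849 q [ 0.485  0.444  1.865 -0.02   0.836 -0.072]
now [0.4477 0.3081 0.0127] tilt [ 0.0031 -0.0153] F [ 0.5 -0.4  0.2] w 0.0849 t 18.8833 1
[[[-1,-1,2],0.1]]
```

Emit:
{"api": "carry_out", "payload": {
  "series": [
    [[-1,0,1],0],
    [[0,0,0],0],
    [[0,0,0],0],
    [[0,0,0],0],
    [[0,0,0],0],
    [[0,0,0],0],
    [[0,0,0],0],
    [[0,0,0],0],
    [[0,0,0],0],
    [[0,0,0],0]
  ],
  "fingers": 5,
  "squeeze": 60
}}

```text
clock: 19.72
position: [0.447, 0.3077, 0.013]
ee_rot: [0.008, 0.96, 0.281, 0.0]
contact_force: [-0.4, -0.1, 1.4]
width: 0.013
```

```bash
python3 -c "
from h import *
tilt()"
```

```text
t 19.72 p [0.447  0.3077 0.013 ] yaw 32.67 tilt in tool x,y [ 0.0037 -0.0148] F [-0.4 -0.1  1.4] w 0.013 q [ 0.485  0.442  1.868 -0.02   0.833 -0.072]
```

Emit:
{"api": "carry_out", "payload": {
  "series": [
    [[0,0,-10],0],
    [[0,0,-20],0],
    [[0,0,-20],0],
    [[0,0,-12],0],
    [[0,0,0],0],
    [[0,0,0],0]
  ]
}}

```text
clock: 20.22
position: [0.4451, 0.3079, 0.0779]
ee_rot: [0.008, 0.96, 0.281, -0.002]
contact_force: [-0.4, -1.0, -2.3]
width: 0.0127
```

```bash
python3 -c "
from h import *
tilt();plan([.448,.0231,.08],0.5,n=15)"
```

```text
t 20.22 p [0.4451 0.3079 0.0779] yaw 32.67 tilt in tool x,y [ 0.0084 -0.0143] F [-0.4 -1.  -2.3] w 0.0127 q [ 0.487  0.362  1.796 -0.018  0.991 -0.074]
now [0.4451 0.3079 0.0779] tilt [ 0.0006 -0.0166] F [-0.4 -1.  -2.3] w 0.0127 t 20.2167 15
[[[-10,16,0],2.1],[[-9,16,0],2.1],[[-9,17,0],2.2],[[-8,17,0],2.1],[[-8,17,0],2.2],[[-7,18,0],2.1],[[-6,18,0],2.2],[[-6,18,0],2.1],[[-5,18,0],2.2],[[-4,19,0],2.1]]
[[[-4,19,0],2.2],[[-3,19,-1],2.1],[[-2,19,0],2.2],[[-1,19,-1],2.1],[[-1,19,0],2.2]]
```

Emit:
{"api": "carry_out", "payload": {
  "series": [
    [[-10,16,0],2.1],
    [[-9,16,0],2.1],
    [[-9,17,0],2.2],
    [[-8,17,0],2.1],
    [[-8,17,0],2.2],
    [[-7,18,0],2.1],
    [[-6,18,0],2.2],
    [[-6,18,0],2.1],
    [[-5,18,0],2.2],
    [[-4,19,0],2.1]
  ]
}}

```text
clock: 21.05
position: [0.4407, 0.1135, 0.0744]
ee_rot: [0.008, 0.996, 0.093, -0.006]
contact_force: [0.8, 0.5, -1.4]
width: 0.013
```

```bash
python3 -c "
from h import *
tilt();plan([.448,.0231,.08],0.5,n=6)"
```

```text
t 21.05 p [0.4407 0.1135 0.0744] yaw 10.65 tilt in tool x,y [ 0.0127 -0.0149] F [ 0.8  0.5 -1.4] w 0.013 q [ 0.112  0.257  1.977 -0.02   0.919 -0.062]
now [0.4407 0.1135 0.0744] tilt [-0.0097 -0.017 ] F [ 0.8  0.5 -1.4] w 0.013 t 21.05 6
[[[-2,15,-1],1.7],[[-1,15,-1],1.7],[[-1,15,-1],1.7],[[0,15,-1],1.7],[[0,15,-1],1.7],[[1,15,-1],1.6]]
```

Emit:
{"api": "carry_out", "payload": {
  "series": [
    [[-2,15,-1],1.7],
    [[-1,15,-1],1.7],
    [[-1,15,-1],1.7],
    [[0,15,-1],1.7],
    [[0,13,-1],1.7],
    [[1,11,-1],1.6],
    [[0,0,0],0],
    [[0,0,0],0],
    [[0,0,0],0]
  ]
}}

```text
clock: 21.8
position: [0.4407, 0.0221, 0.0758]
ee_rot: [0.009, 1.0, -0.002, -0.012]
contact_force: [-0.2, 0.4, -0.7]
width: 0.0133
```

```bash
python3 -c "
from h import *
tilt();plan([.448,.0231,.06],0.5,n=2)
wgrab('w4.png')
b=np.array([.5633,.0231,.0047]);
print('plate edge top',proj('w4',[[.5333-0,.0231+y,.024] for y in(-.09,.0,.09)]).round(0).tolist(),'board front',proj('w4',[[.4233,.0231+y,.012] for y in(-.1,.1)]).round(0).tolist())"
```

```text
t 21.8 p [0.4407 0.0221 0.0758] yaw -0.29 tilt in tool x,y [ 0.0244 -0.0175] F [-0.2  0.4 -0.7] w 0.0133 q [-0.091  0.243  1.995 -0.024  0.927 -0.072]
now [0.4407 0.0221 0.0758] tilt [-0.0245 -0.0174] F [-0.2  0.4 -0.7] w 0.0133 t 21.8 2
[[[4,-1,8],-0.4],[[3,0,8],-0.4]]
plate edge top [[402.0, 336.0], [419.0, 229.0], [442.0, 86.0]] board front [[262.0, 334.0], [254.0, 70.0]]
```

View pics/w4.png

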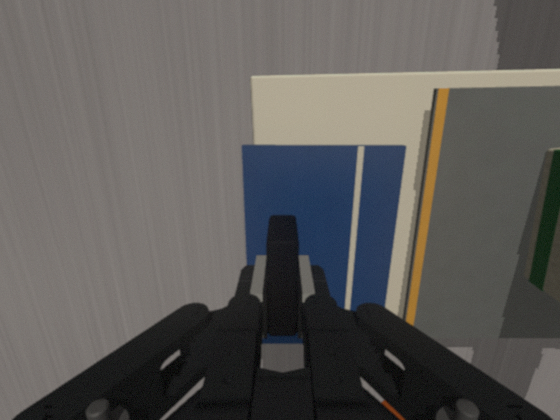

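The wrist view shows the strip held square, with its front edge at x≈395. The plate's yellow edge runs from (433,90) to (406,325), about parallel to the strip. I refine the board pose from the yellow line.

Run:
```python
from h import *
f=cv2.imread('pics/w4.png');h=cv2.cvtColor(f,cv2.COLOR_BGR2HSV)
m=cv2.inRange(h,(10,120,110),(30,255,255));m[:, :380]=0
def left(r): 
    x=np.where(m[r])[0]; return (x.min(),x.max()) if len(x) else None
pts={r:left(r) for r in(100,140,180,220,260,300)};print(pts)
# measured edge points -> world at z=.024
c=np.load('w4.npy',allow_pickle=True).item();R=cv2.Rodrigues(c['rvec'])[0];C=-R.T@c['tvec']
def ray(u,v,z):
    d=R.T@np.linalg.inv(c['K'])@[u,v,1];return C+d*(z-C[2])/d[2]
for r,p in pts.items(): print(r,ray(p[0],r,.024).round(4),ray(p[1],r,.024).round(4))
print('plate corner',ray(433,90,.024).round(4),'board corner',ray(253,78,.012).round(4))
b=cv2.inRange(h,(100,120,30),(130,255,255))
for r in(160,220,280): x=np.where(b[r])[0];print('strip',r,x.min(),x.max(),ray(x.min(),r,.067).round(4),ray(x.max(),r,.067).round(4))
s=cv2.imread('pics/s2.png');hs=cv2.cvtColor(s,cv2.COLOR_BGR2HSV);ms=cv2.inRange(hs,(12,110,110),(30,255,255))
c=np.load('side.npy',allow_pickle=True).item();R=cv2.Rodrigues(c['rvec'])[0];C=-R.T@c['tvec']
for r in(200,210,220,230,240,246): x=np.where(ms[r,240:265])[0]+240; print('side',r,x.min(),x.max(),ray(x.min(),r,.024).round(4))
```

```text
{100: (np.int64(437), np.int64(447)), 140: (np.int64(431), np.int64(440)), 180: (np.int64(426), np.int64(434)), 220: (np.int64(420), np.int64(428)), 260: (np.int64(414), np.int64(422)), 300: (np.int64(409), np.int64(416))}
100 [0.532  0.1053 0.024 ] [0.5378 0.1053 0.024 ]
140 [0.5321 0.0823 0.024 ] [0.5375 0.0823 0.024 ]
180 [0.5328 0.0572 0.024 ] [0.5379 0.0572 0.024 ]
220 [0.533  0.0298 0.024 ] [0.5382 0.0298 0.024 ]
260 [ 5.331e-01 -3.000e-04  2.400e-02] [ 5.387e-01 -3.000e-04  2.400e-02]
300 [ 0.534  -0.0335  0.024 ] [ 0.5391 -0.0335  0.024 ]
plate corner [0.5288 0.1108 0.024 ] board corner [0.4228 0.1187 0.012 ]
strip 160 244 386 [0.4231 0.0778 0.067 ] [0.4926 0.0778 0.067 ]
strip 220 246 394 [0.4227 0.0461 0.067 ] [0.5001 0.0464 0.067 ]
strip 280 326 386 [0.4663 0.01   0.067 ] [0.4998 0.0104 0.067 ]
side 200 251 252 [0.5335 0.0968 0.024 ]
side 210 251 252 [0.5336 0.0601 0.024 ]
side 220 251 253 [0.5338 0.0251 0.024 ]
side 230 251 253 [ 0.5339 -0.0083  0.024 ]
side 240 251 253 [ 0.534  -0.0403  0.024 ]
side 246 251 253 [ 0.5341 -0.0588  0.024 ]
```

Emit:
{"api": "carry_out", "payload": {
  "series": [
    [[1,0,10],-0.4],
    [[1,0,10],-0.4],
    [[0,0,10],0],
    [[0,0,8],0],
    [[0,0,0],0],
    [[0,0,0],0],
    [[0,0,0],0],
    [[0,0,0],0]
  ]
}}

```text
clock: 22.52
position: [0.4413, 0.0263, 0.0361]
ee_rot: [0.008, 1.0, 0.009, -0.012]
contact_force: [1.0, 0.2, -1.9]
width: 0.013
```

```bash
python3 -c "
from h import *
tilt();plan([.45,.0215,.028],0.5,n=3)"
```

```text
t 22.52 p [0.4413 0.0263 0.0361] yaw 1.03 tilt in tool x,y [ 0.0249 -0.0155] F [ 1.   0.2 -1.9] w 0.013 q [-0.083  0.302  2.043 -0.025  0.82  -0.084]
now [0.4413 0.0263 0.0361] tilt [-0.0246 -0.0159] F [ 1.   0.2 -1.9] w 0.013 t 22.5167 3
[[[3,2,3],0.2],[[3,1,3],0.2],[[3,2,2],0.1]]
```

Emit:
{"api": "carry_out", "payload": {
  "series": [
    [[0,1,-10],0.2],
    [[0,1,-10],0.2],
    [[0,1,-10],0],
    [[0,1,-10],0],
    [[0,0,-10],0],
    [[0,0,-10],0],
    [[0,0,-10],0],
    [[0,0,0],0],
    [[0,0,0],0]
  ]
}}

```text
clock: 23.27
position: [0.4446, 0.0236, 0.113]
ee_rot: [0.008, 1.0, 0.006, -0.009]
contact_force: [-0.5, -0.1, -0.7]
width: 0.0129
```

```bash
python3 -c "
from h import *
tilt()"
```

```text
t 23.27 p [0.4446 0.0236 0.113 ] yaw 0.64 tilt in tool x,y [ 0.0179 -0.0161] F [-0.5 -0.1 -0.7] w 0.0129 q [-0.089  0.198  1.939 -0.021  1.021 -0.089]
```

Emit:
{"api": "carry_out", "payload": {
  "series": [
    [[0,0,40],0],
    [[0,0,30],0],
    [[0,0,0],0],
    [[0,0,0],0],
    [[0,0,0],0],
    [[0,0,0],0],
    [[0,0,0],0]
  ]
}}

```text
clock: 23.85
position: [0.4469, 0.0222, 0.0447]
ee_rot: [0.009, 1.0, 0.006, -0.005]
contact_force: [0.7, -0.2, -1.1]
width: 0.013
```

```bash
python3 -c "
from h import *
tilt();plan([.448,.0215,.03],0.5,n=3)"
```

```text
t 23.85 p [0.4469 0.0222 0.0447] yaw 0.65 tilt in tool x,y [ 0.0094 -0.017 ] F [ 0.7 -0.2 -1.1] w 0.013 q [-0.091  0.288  2.033 -0.024  0.828 -0.086]
now [0.4469 0.0222 0.0447] tilt [-0.0092 -0.0171] F [ 0.7 -0.2 -1.1] w 0.013 t 23.85 3
[[[0,0,5],0.1],[[1,0,5],0.0],[[0,1,5],0.1]]
```

Emit:
{"api": "carry_out", "payload": {
  "series": [
    [[0,0,7],0],
    [[0,0,7],0],
    [[0,0,3],0],
    [[0,0,0],0],
    [[0,0,0],0],
    [[0,0,0],0]
  ]
}}

```text
clock: 24.35
position: [0.4492, 0.0217, 0.0287]
ee_rot: [0.009, 1.0, 0.006, -0.001]
contact_force: [0.4, 0.1, -1.2]
width: 0.0126
```

```bash
python3 -c "
from h import *
tilt();plan([.448,.0215,.026],0.5,n=1)"
```

```text
t 24.35 p [0.4492 0.0217 0.0287] yaw 0.66 tilt in tool x,y [ 0.0029 -0.0177] F [ 0.4  0.1 -1.2] w 0.0126 q [-0.092  0.313  2.053 -0.025  0.777 -0.085]
now [0.4492 0.0217 0.0287] tilt [-0.0027 -0.0177] F [ 0.4  0.1 -1.2] w 0.0126 t 24.35 1
[[[-1,0,3],0.2]]
```

Emit:
{"api": "carry_out", "payload": {
  "series": [
    [[0,0,2],0],
    [[0,0,1],0],
    [[0,0,0],0]
  ]
}}

```text
clock: 24.6
position: [0.4494, 0.0217, 0.0256]
ee_rot: [0.009, 1.0, 0.006, -0.001]
contact_force: [-0.4, 0.4, -1.4]
width: 0.013
```

```bash
python3 -c "
from h import *
tilt();plan([.4955,.0215,.026],0.5,n=8)"
```

```text
t 24.6 p [0.4494 0.0217 0.0256] yaw 0.66 tilt in tool x,y [ 0.0025 -0.0177] F [-0.4  0.4 -1.4] w 0.013 q [-0.092  0.318  2.056 -0.026  0.768 -0.085]
now [0.4494 0.0217 0.0256] tilt [-0.0023 -0.0177] F [-0.4  0.4 -1.4] w 0.013 t 24.6 8
[[[6,0,0],0.0],[[6,0,0],0.0],[[6,0,0],0.0],[[6,0,0],0.0],[[6,0,0],0.0],[[5,0,0],0.1],[[6,0,0],0.0],[[5,1,0],0.1]]
```

Emit:
{"api": "carry_out", "payload": {
  "series": [
    [[6,0,0],0],
    [[6,0,0],0],
    [[5,0,0],0],
    [[0,0,0],0]
  ]
}}

```text
clock: 24.93
position: [0.4687, 0.0218, 0.0257]
ee_rot: [0.009, 1.0, 0.006, -0.001]
contact_force: [-0.2, 0.1, -1.2]
width: 0.0129
```

```bash
python3 -c "
from h import *
tilt()"
```

```text
t 24.93 p [0.4687 0.0218 0.0257] yaw 0.66 tilt in tool x,y [ 0.0012 -0.0178] F [-0.2  0.1 -1.2] w 0.0129 q [-0.088  0.339  2.017 -0.025  0.785 -0.082]
```

Steady and still just above the board, so I continue under the edge.

Emit:
{"api": "carry_out", "payload": {
  "series": [
    [[6,0,0],0],
    [[6,0,0],0],
    [[6,0,0],0],
    [[5,0,0],0],
    [[1,0,0],0],
    [[0,0,0],0]
  ]
}}

```text
clock: 25.43
position: [0.4968, 0.0221, 0.0256]
ee_rot: [0.009, 1.0, 0.006, -0.0]
contact_force: [0.0, -0.1, -1.2]
width: 0.0136
```

Run:
```python
from h import *
tilt()
s,d=grab('side','s3.png')
c=d['frame'][165:265,200:340];cv2.imwrite('pics/c5.png',cv2.resize(c,None,fx=5,fy=5,interpolation=cv2.INTER_CUBIC))
```

```text
t 25.43 p [0.4968 0.0221 0.0256] yaw 0.66 tilt in tool x,y [ 0.0003 -0.0179] F [ 0.  -0.1 -1.2] w 0.0136 q [-0.082  0.372  1.958 -0.025  0.811 -0.077]
```

View pics/c5.png

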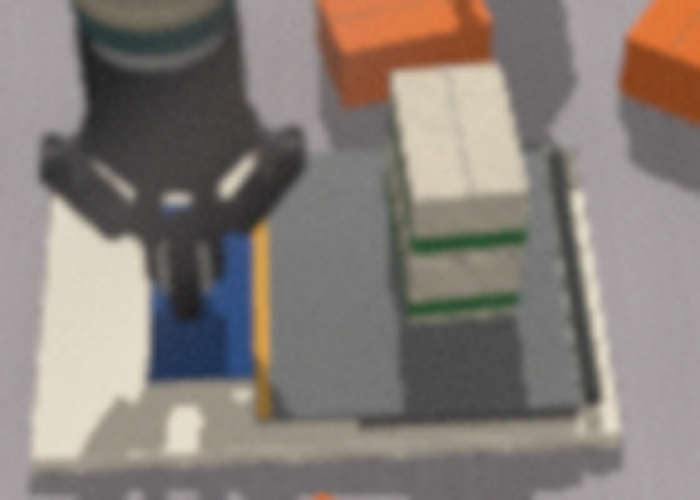

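Emit:
{"api": "carry_out", "payload": {
  "series": [
    [[0,0,1],0],
    [[0,0,1],0],
    [[0,0,1],0]
  ]
}}

```text
clock: 25.73
position: [0.4965, 0.022, 0.0249]
ee_rot: [0.009, 1.0, 0.006, 0.0]
contact_force: [-1.1, -0.2, 6.8]
width: 0.013
```

```bash
cat >> h.py <<'E'
def fmean(n=5):
    F=[]
    for i in range(n): s,d=grab('side'); F.append(s['contact_force'])
    print('F',np.mean(F,0).round(2),np.array(F)[:,2].round(1)); tilt()
E
python3 -c "
from h import *
fmean()"
```

```text
F [-1.43 -0.03  6.96] [6.8 7.1 7.3 7.8 5.8]
t 25.98 p [0.4966 0.022  0.0249] yaw 0.65 tilt in tool x,y [-0.0007 -0.018 ] F [-2.2  0.5  7.1] w 0.0128 q [-0.083  0.372  1.96  -0.025  0.808 -0.077]
```

```bash
python3 -c "
from h import *
fmean(14)"
```

```text
F [-1.15  0.06  6.95] [7.1 7.1 6.4 6.6 6.2 7.9 6.4 6.5 7.2 7.6 7.7 6.4 7.4 6.8]
t 26.68 p [0.4966 0.022  0.0249] yaw 0.65 tilt in tool x,y [-0.0007 -0.018 ] F [-1.1  0.6  7.1] w 0.0127 q [-0.083  0.372  1.96  -0.025  0.808 -0.077]
```

The push holds steady at about 7 N on the wrist, roughly 8 N on the board once the strip's weight is added. I hand in now.

```bash
python3 -c "
from h import *
print(manip.sign_off());tilt()"
```

```text
the job is handed in; nothing more can be done
None
the job is handed in; nothing more can be done
```

I stacked and released the loose carton on the lower one. I then tucked the blue strip under the middle of the plate's free edge and handed in at 26.7 s, still holding it pressed down. No verdict is reported.

Last checks:
- **Carton:** the side-camera fit put the upper carton about 3 mm and under 0.01 rad from the lower one (limits 12 mm and 0.14 rad). It was still standing there in the last side picture, taken just before the final press.
- **Strip position:** from the tool pose, the front edge is about 23 mm past the plate's free edge and 0 to 3 mm off the middle. It is parallel to within about 0.01 rad.
- **Plate:** no lift was visible in the side view; I did not measure its angle.
- **Push:** the wrist read a steady 7.0 N over 0.7 s. Adding the strip's weight gives about 8 N on the board. The fingers were closed on the rib with 60 N commanded.
- **Flatness:** tool tilt was within about 0.005 rad of its tilt when I gripped the strip lying flat on the bench.

Two things disagreed or misbehaved:
- **Board position:** the views differ by 2 to 4 mm on where the board's middle lies, well inside the 20 mm allowed.
- **Tool tilt:** it drifted up to 0.05 rad during fast moves. I worked it back down with slow and fast moves before gripping and before sliding the strip in.

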